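# Find the heavy canister and tip its ball out

## Task

Of the three hooded steel canisters on the microscope bench, one holds a solid steel levelling ball; the other two hold only a light hollow ball that looks the same, so lift them to tell by their weight. Tip the steel ball out of the heavy canister into the open steel tray, without tipping the light ones over. Leave all three canisters standing upright on the bench beside the tray, and do not push the other things on the bench about.

Things in the scene. Friction and masses are not known exactly. Their poses are not given: they have to be found in the camera images.
- canister_1: One of three identical hooded canisters of plain steel sheet, loose on the bench: box 74 mm long (x), 54 wide (y), 87 high, closed by a flat roof, walls 4 mm. Origin: centre of the underside, z up. Its only opening, the mouth, is in the -x end (roughly towards the robot), from a lip 30 mm above the underside up to the roof. Grip it from above across the flat +y and -y sides, e.g. 45 mm above the underside.
- canister_2: Identical to canister_1. Inside each lies one 40 mm ball, hidden from above; a sill slopes down from the lip to the floor at 35 degrees, so the ball rolls out when the canister is tipped mouth down by over 40 degrees (60 is sure), and drops below the canister's middle or up to 40 mm to the mouth's side of it.
- canister_3: Identical to canister_1. Which canister holds which ball varies. With a hollow ball a canister weighs 150 to 180 g in all, with the steel ball 385 to 440 g. Close by stand small jars and dishes (up to 70 mm high), farther back taller things (up to 130 mm).
- tray: open shallow steel tray, 200 mm (its x) by 150 mm (its y), 45 mm high, walls and floor 4 mm, fixed to the bench. Origin: centre of the underside, z up.

How it is judged:
At the end, for the whole second after the job is handed in: The steel ball lies at rest in the tray (within its walls); the hollow balls are still inside canisters; all three canisters stand on the bench, upright within 10 degrees, at rest, with their middles at least 95 mm from the tray's middle (x of ball_a_center in the frame of tray between -0.1 and 0.1 m and y of ball_a_center in the frame of tray between -0.075 and 0.075 m and z of ball_a_center in the frame of tray below 0.045 m and linear speed of ball_a below 0.06 m/s and angle between each of canister_1, canister_2, canister_3's own z axis and vertical below 0.17 rad and height (world z) of canister_1 between -0.01 and 0.012 m and horizontal distance between each of canister_1, canister_2, canister_3 and tray above 0.095 m and linear speed of each of canister_1, canister_2, canister_3 below 0.03 m/s and height (world z) of canister_2 between -0.01 and 0.012 m and height (world z) of canister_3 between -0.01 and 0.012 m and ((x of ball_b_center in the frame of canister_1 between -0.037 and 0.037 m and y of ball_b_center in the frame of canister_1 between -0.027 and 0.027 m and z of ball_b_center in the frame of canister_1 between 0 and 0.084 m) or (x of ball_b_center in the frame of canister_2 between -0.037 and 0.037 m and y of ball_b_center in the frame of canister_2 between -0.027 and 0.027 m and z of ball_b_center in the frame of canister_2 between 0 and 0.084 m) or (x of ball_b_center in the frame of canister_3 between -0.037 and 0.037 m and y of ball_b_center in the frame of canister_3 between -0.027 and 0.027 m and z of ball_b_center in the frame of canister_3 between 0 and 0.084 m)) and ((x of ball_c_center in the frame of canister_1 between -0.037 and 0.037 m and y of ball_c_center in the frame of canister_1 between -0.027 and 0.027 m and z of ball_c_center in the frame of canister_1 between 0 and 0.084 m) or (x of ball_c_center in the frame of canister_2 between -0.037 and 0.037 m and y of ball_c_center in the frame of canister_2 between -0.027 and 0.027 m and z of ball_c_center in the frame of canister_2 between 0 and 0.084 m) or (x of ball_c_center in the frame of canister_3 between -0.037 and 0.037 m and y of ball_c_center in the frame of canister_3 between -0.027 and 0.027 m and z of ball_c_center in the frame of canister_3 between 0 and 0.084 m))); the robot touches nothing.
It fails at once if a light canister (with a hollow ball) is tipped by more than 35 degrees ((angle between canister_1's own z axis and vertical above 0.61 rad and (x of ball_b_center in the frame of canister_1 between -0.037 and 0.037 m and y of ball_b_center in the frame of canister_1 between -0.027 and 0.027 m and z of ball_b_center in the frame of canister_1 between 0 and 0.084 m)) or (angle between canister_1's own z axis and vertical above 0.61 rad and (x of ball_c_center in the frame of canister_1 between -0.037 and 0.037 m and y of ball_c_center in the frame of canister_1 between -0.027 and 0.027 m and z of ball_c_center in the frame of canister_1 between 0 and 0.084 m)) or (angle between canister_2's own z axis and vertical above 0.61 rad and (x of ball_b_center in the frame of canister_2 between -0.037 and 0.037 m and y of ball_b_center in the frame of canister_2 between -0.027 and 0.027 m and z of ball_b_center in the frame of canister_2 between 0 and 0.084 m)) or (angle between canister_2's own z axis and vertical above 0.61 rad and (x of ball_c_center in the frame of canister_2 between -0.037 and 0.037 m and y of ball_c_center in the frame of canister_2 between -0.027 and 0.027 m and z of ball_c_center in the frame of canister_2 between 0 and 0.084 m)) or (angle between canister_3's own z axis and vertical above 0.61 rad and (x of ball_b_center in the frame of canister_3 between -0.037 and 0.037 m and y of ball_b_center in the frame of canister_3 between -0.027 and 0.027 m and z of ball_b_center in the frame of canister_3 between 0 and 0.084 m)) or (angle between canister_3's own z axis and vertical above 0.61 rad and (x of ball_c_center in the frame of canister_3 between -0.037 and 0.037 m and y of ball_c_center in the frame of canister_3 between -0.027 and 0.027 m and z of ball_c_center in the frame of canister_3 between 0 and 0.084 m))).
It fails at once if another loose thing on the bench is moved by more than 30 mm (distance of any of vial, jar, dish, dish_large, tip_box, beaker, flask from where it was at the start of the episode above 0.03 m).
It also fails if it takes over 72 s, if anything falls off the work surface, if the arm or the gripper's body presses on something with over 40 N, if the wrist force passes 120 N, or if a joint passes its speed limit or range.

## Robot

A 6-joint arm with a two-finger parallel gripper is mounted at the origin on the work surface. World frame = base frame: x ahead of the robot, y to its left, z up, the work surface at z = 0. Lengths are in m, angles in rad, forces in N, time in s.
With the tool pointing down it reaches from about 0.3 to 0.825 m from the base axis. Payload 5.4 kg.
Tool frame: the origin (TCP) lies midway between the tips of the shut fingers; the grasp point (between the pads) lies 19 mm behind it; y points along the fingers, x is the direction in which the jaws open and shut, and the axes are right-handed (so a half turn about y gives the same grasp; the last joint's range is limited). The gripper opens to 92 mm and grips with 3 to 60 N. Pads are 20 mm wide; open, the fingers measure 128 mm over their backs; the gripper's body (75 mm by 189 mm) begins 69 mm behind the grasp point.
Start: joints at [0.91, 0.158, 1.597, -0, 1.386, -0.21], TCP at [0.251, 0.518, 0.18] pointing down, gripper open.
Joint ranges: [-2.91, 2.91], [-0.94, 2.29], [0.18, 2.7], [-1.29, 4.43], [0.17, 2.64], [-3, 3]. Speed limits (rad/s): [2.57, 2.57, 3.14, 3.14, 3.14, 3.14].

## Interface

Orientations are given as [roll, pitch, yaw] about the fixed x, y, z axes, in that order (R = Rz(yaw) Ry(pitch) Rx(roll)).
In Python, from bench import manip, capture gives the robot as it stands.
- The arm moves only by the tool send_rows, never from a script. Its argument "series" is a list that holds one entry, the list of rows, each a list of 6 numbers: the shift along the world's x, y, z in m, then the turn, a rotation vector about the world's x, y, z in rad. A call has 1 to 8 rows; each row shifts and turns the pose as measured when the row begins; what a row does not reach is not made up. A row lasts 1/8 s, in which the tool goes at most 62.5 mm and 10.7 degrees, less where a joint would pass 70% of its speed; a pose out of reach is approached as far as the arm can. A call with a gripper value outside its range is refused whole. "fingers" is the opening, from 0 (shut) to 1 (fully open), set as the call begins (left out, the last holds). The fingers move at their own pace and stop on an object; the grip force is fixed at half the most. Time passes only in rows, so rows that do not move let the fingers close. It gives the time, the measured TCP pose, the force and the opening at its end, in the units of the state.
- manip.observe(): the state, without advancing time (a new reading comes with each control period).
- capture(name): name is "scene" or "top" or "wrist"; returns a dict with "image" (420x560x3 uint8, blue, green, red), "mtx" (3x3 intrinsics, pixels), "camera_from_world" (4x4, takes a point from world to camera coordinates). Camera axes: x right, y down, z forward; pixel columns grow to the right and rows downward; lengths in m; the calibration is good to about 2 mm. A picture is of the moment at which its call begins. There is no depth.
- manip.finish_job(): hands the job in, once; it reports no verdict.
The state is a dict: "t": time; "q": joint angles; "dq": joint speeds; "tau": joint torques, N m; "position": TCP position; "eef_rot": TCP orientation; "wrist_force": force on the tool from outside, world axes, zero at the start; "wrist_torque": the same for the moment, N m; "grip_width": finger opening in m.
Only numpy, scipy, OpenCV 4.12 (cv2) and the standard library are available. Lean on these libraries where they do the work, as an engineer would, in place of code of your own. Each camera call takes 0.05 s, during which the arm holds its last target. There are 200 camera calls.

## Working session

There is one attempt and no reset: what is moved stays moved. The work goes in short steps, Python scripts to look and compute and a tool call to move; the robot and the scene stay as the last step left them, time stands still between calls to the robot, and variables do not carry over. Pictures are saved under pics/ and viewed, about 8 in all and at most 12, crops included, and the job is handed in when it is done.

Besides the shell and the picture viewer there is one more tool, called after "Emit:" as name(argument=value, ...) on one line, values as JSON. send_rows: Moves the arm, as the interface text tells. Its arguments: {"type":"object","properties":{"series":{"type":"array"},"fingers":{"type":"number"}},"required":["series"]}

```bash
mkdir -p pics; ls; python3 - <<'E'
from bench import manip, capture
import cv2, numpy as np
for n in ("scene","top"):
    c=capture(n); cv2.imwrite(f"pics/{n}0.png",c["image"]); np.savez(f"{n}0.npz",**c)
    print(n,c["mtx"].round(1).tolist(),c["camera_from_world"].round(3).tolist())
s=manip.observe(); print({k:np.round(v,3).tolist() for k,v in s.items()})
E
```

```text
pics
scene [[387.1, 0.0, 273.7], [0.0, 387.1, 208.5], [0.0, 0.0, 1.0]] [[0.654, 0.757, -0.004, -0.347], [0.626, -0.544, -0.559, -0.291], [-0.425, 0.363, -0.829, 1.017], [0.0, 0.0, 0.0, 1.0]]
top [[427.1, 0.0, 276.7], [0.0, 427.1, 210.8], [0.0, 0.0, 1.0]] [[-0.026, -1.0, -0.013, 0.007], [-0.998, 0.026, -0.053, 0.514], [0.053, 0.011, -0.999, 0.909], [0.0, 0.0, 0.0, 1.0]]
{'t': 0.1, 'q': [0.91, 0.159, 1.598, -0.0, 1.386, -0.21], 'dq': [-0.002, -0.001, -0.002, 0.001, -0.001, 0.0], 'tau': [-0.0, -38.651, -32.296, 0.07, 0.034, -0.0], 'position': [0.25, 0.517, 0.179], 'eef_rot': [-1.57, 0.002, 1.12], 'wrist_force': [0.32, 0.1, -0.504], 'wrist_torque': [0.022, -0.011, 0.007], 'grip_width': 0.092}
```

View pics/top0.png

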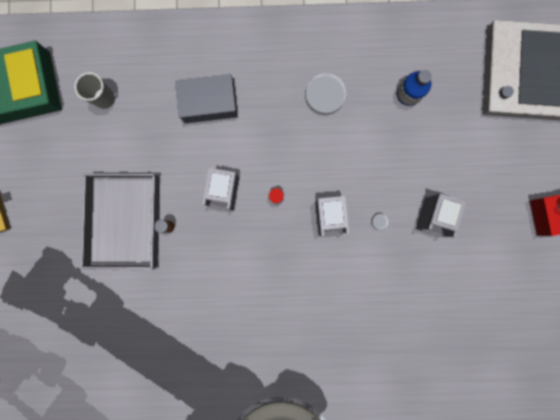

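View pics/scene0.png

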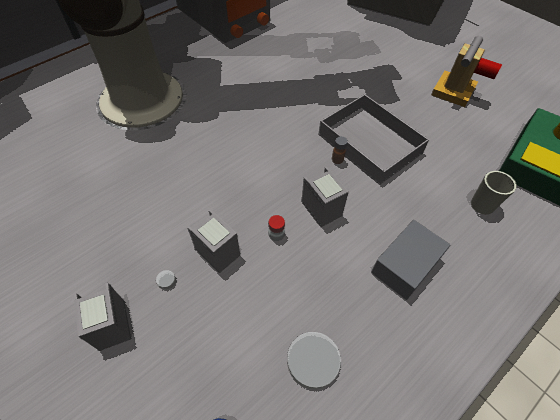

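The top view shows the tray at about (122,220), with a vial at its right wall (165,226). The three canister roofs are at about (221,187), (333,213) and (449,212). A red jar is at (276,196), a small dish at (380,221), and taller things stand behind. I'll zoom in on the canisters.

```bash
python3 - <<'E'
import cv2, numpy as np
im=np.load("top0.npz")["image"]
cr=[cv2.resize(im[y-32:y+32,x-32:x+32],(384,384),interpolation=cv2.INTER_CUBIC)for x,y in((221,187),(333,213),(445,212))]
a=np.hstack(cr); a=cv2.resize(a,(798,266),interpolation=cv2.INTER_AREA)
t=cv2.resize(im[160:280,70:190],(266,266),interpolation=cv2.INTER_CUBIC)
ims=np.load("scene0.npz")["image"]
s=cv2.resize(ims[160:290,180:390],(430,266),interpolation=cv2.INTER_CUBIC)
b=np.hstack([t,s,np.zeros((266,102,3),np.uint8)])
cv2.imwrite("pics/crop1.png",np.vstack([a,b]))
E
```

```text
(no output)
```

View pics/crop1.png

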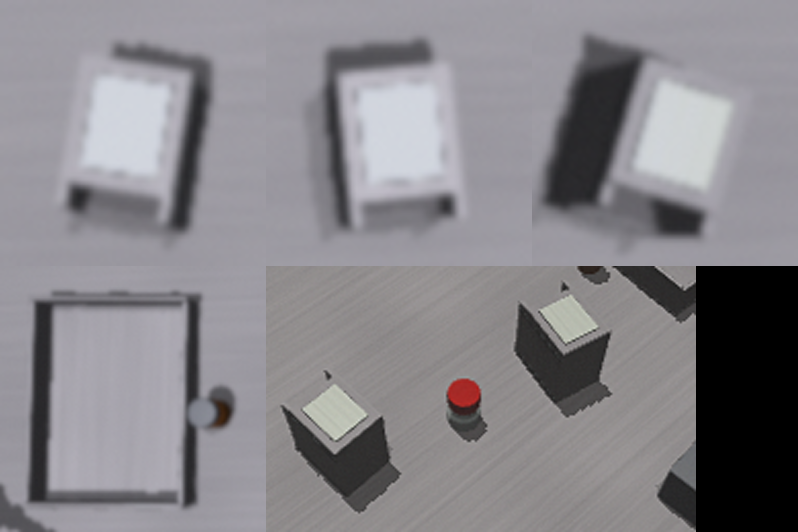

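The crop shows white labels on the roofs with the side walls reaching past the roof at the mouth end (bottom). Canister 1 is turned slightly, 2 is nearly straight, and 3 is turned the most. Next I'll measure the labels and the tray corners.

```bash
cat > h.py <<'E'
import numpy as np, cv2
def ray(c,uv,z):
    T=c["camera_from_world"];R=T[:3,:3];o=-R.T@T[:3,3]
    d=R.T@np.linalg.inv(c["mtx"])@np.array([*uv,1.])
    return o+d*(z-o[2])/d[2]
def tri(c1,u1,c2,u2):
    P=[c["mtx"]@c["camera_from_world"][:3] for c in(c1,c2)]
    X=cv2.triangulatePoints(P[0],P[1],np.array(u1,float).reshape(2,1),np.array(u2,float).reshape(2,1))
    return (X[:3]/X[3]).ravel()
def labels(c,thr,lo=100,hi=1500):
    m=(c["image"].min(2)>thr).astype(np.uint8)
    cs,_=cv2.findContours(m,cv2.RETR_EXTERNAL,cv2.CHAIN_APPROX_NONE)
    return [k for k in cs if lo<cv2.contourArea(k)<hi]
def px(c,p):
    q=c["mtx"]@(c["camera_from_world"]@np.array([*p,1.]))[:3]; return q[:2]/q[2]
E
python3 - <<'E'
from h import *
t=dict(np.load("top0.npz"));s=dict(np.load("scene0.npz"))
for n,c,thr in(("top",t,195),("scene",s,175)):
    for k in labels(c,thr):
        r=cv2.minAreaRect(k); 
        if r[0][1]<130: continue
        w=np.array([ray(c,p,.087)[:2] for p in cv2.boxPoints(r)])
        e=[w[1]-w[0],w[2]-w[1]];e.sort(key=np.linalg.norm)
        v=e[1]*np.sign(e[1][0])
        print(n,np.round(r[0],1),"ctr",w.mean(0).round(4),"size",[round(np.linalg.norm(a),4) for a in e],"yaw",round(np.arctan2(v[1],v[0]),3))
im=t["image"];g=im.mean(2)
for x,y in((221,187),(333,213),(449,212)): print(im[y,x],g[y-30:y+34,x].astype(int).tolist())
for uv in((84,173),(160,172),(155,268),(84,267),(122,220)): print("tray",uv,ray(t,uv,.045).round(3))
for uv in((276,195),(380,221),(161,226)): print("obst",uv,ray(t,uv,.05).round(3))
E
```

```text
top [332.8 212.2] ctr [ 0.5047 -0.1182] size [np.float64(0.0369), np.float64(0.0447)] yaw 0.077
top [448.8 212.1] ctr [ 0.4989 -0.3474] size [np.float64(0.0336), np.float64(0.0418)] yaw -0.341
top [218.9 184.9] ctr [0.5654 0.1072] size [np.float64(0.0347), np.float64(0.0425)] yaw -0.183
scene [ 92.9 311.4] ctr [ 0.4989 -0.3469] size [np.float64(0.0384), np.float64(0.0513)] yaw -0.341
scene [213. 231.] ctr [ 0.5035 -0.1189] size [np.float64(0.0371), np.float64(0.0491)] yaw 0.035
[222 213 209] [159, 159, 160, 160, 161, 161, 161, 157, 144, 118, 97, 94, 120, 152, 171, 174, 177, 194, 208, 214, 213, 214, 214, 214, 214, 214, 214, 213, 214, 214, 214, 214, 214, 213, 214, 214, 215, 213, 213, 204, 186, 177, 176, 167, 144, 119, 107, 105, 106, 111, 117, 120, 124, 129, 137, 147, 154, 155, 155, 154, 154, 154, 153, 153]
[221 213 208] [160, 160, 159, 159, 158, 156, 156, 146, 121, 97, 87, 84, 88, 116, 155, 180, 187, 194, 204, 211, 213, 214, 214, 215, 214, 214, 214, 214, 214, 214, 214, 214, 215, 214, 213, 214, 214, 214, 214, 212, 201, 178, 176, 185, 181, 156, 127, 115, 118, 123, 123, 122, 129, 143, 152, 154, 155, 155, 156, 158, 158, 159, 158, 158]
[214 211 207] [157, 157, 156, 155, 155, 156, 157, 157, 157, 156, 154, 155, 153, 152, 156, 163, 166, 168, 178, 194, 207, 209, 209, 209, 209, 210, 210, 211, 211, 211, 210, 210, 210, 210, 210, 209, 210, 210, 210, 209, 209, 196, 176, 161, 160, 155, 133, 97, 63, 44, 42, 42, 42, 51, 84, 125, 148, 155, 157, 157, 158, 157, 157, 157]
tray (84, 173) [0.603 0.398 0.045]
tray (160, 172) [0.601 0.237 0.045]
tray (155, 268) [0.4   0.25  0.045]
tray (84, 267) [0.406 0.398 0.045]
tray (122, 220) [0.502 0.318 0.045]
obst (276, 195) [ 0.545 -0.006  0.05 ]
obst (380, 221) [ 0.486 -0.219  0.05 ]
obst (161, 226) [0.487 0.235 0.05 ]
```

Emit:
send_rows(series=[[[0.035,-0.046,0.003,0,0,0.034],[0.035,-0.046,0.003,0,0,0.034],[0.035,-0.046,0.003,0,0,0.034],[0.035,-0.046,0.003,0,0,0.034],[0.035,-0.046,0.003,0,0,0.034],[0.035,-0.046,0.003,0,0,0.034],[0.035,-0.046,0.003,0,0,0.034],[0.035,-0.046,0.003,0,0,0.034]]], fingers=1)

```text
t: 1.1
position: [0.5323, 0.1387, 0.2002]
eef_rot: [-1.567, 0.004, 1.409]
wrist_force: [0.2, 0.8, 0.5]
grip_width: 0.0917
```

Emit:
send_rows(series=[[[0.0255,-0.0295,0,0,0,-0.02],[0,0,-0.01,0,0,0],[0,0,-0.04,0,0,0],[0,0,-0.04,0,0,0],[0,0,-0.04,0,0,0],[0,0,-0.025,0,0,0],[0,0,-0.01,0,0,0],[0,0,0,0,0,0]]])

```text
t: 2.1
position: [0.5535, 0.1094, 0.0267]
eef_rot: [-1.56, 0.004, 1.388]
wrist_force: [0.5, 0.1, 0.1]
grip_width: 0.0922
```

```bash
python3 - <<'E'
from bench import manip, capture
import cv2, numpy as np
a=[capture(n)["image"] for n in ("top","wrist")]
cv2.imwrite("pics/p1.png",cv2.resize(np.hstack([a[0][100:300,60:460],cv2.resize(a[1],(400,300))[50:250]]),(800,200)))
s=manip.observe(); print({k:np.round(s[k],4).tolist() for k in ("position","eef_rot","wrist_force")})
E
```

```text
{'position': [0.5549, 0.1092, 0.028], 'eef_rot': [-1.5628, 0.0033, 1.3875], 'wrist_force': [0.079, 1.0868, -0.8298]}
```

View pics/p1.png

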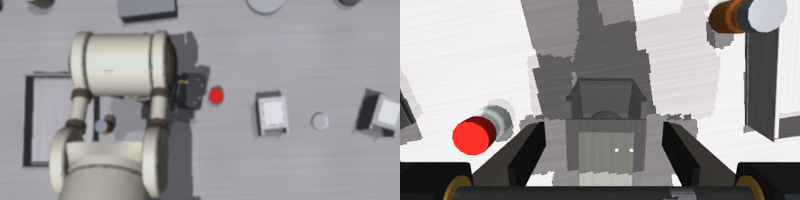

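The wrist view shows the canister centred between the open fingers. The jar at (475,135) and the vial are clear of them. Closing now.

Emit:
send_rows(series=[[[0,0,0,0,0,0],[0,0,0,0,0,0],[0,0,0,0,0,0],[0,0,0,0,0,0],[0,0,0,0,0,0]]], fingers=0)

```text
t: 2.82
position: [0.5576, 0.1095, 0.0314]
eef_rot: [-1.569, 0.002, 1.387]
wrist_force: [-0.3, -0.2, -1.5]
grip_width: 0.0534
```

Emit:
send_rows(series=[[[0,0,0.02,0,0,0],[0,0,0.02,0,0,0],[0,0,0.01,0,0,0],[0,0,0,0,0,0],[0,0,0,0,0,0],[0,0,0,0,0,0]]])

```text
t: 3.58
position: [0.5515, 0.1092, 0.076]
eef_rot: [-1.556, 0.004, 1.387]
wrist_force: [-0.2, -0.2, -3.8]
grip_width: 0.0538
```

```bash
cat > obs.py <<'E'
from bench import manip, capture
import numpy as np
f=[]
for i in range(6):
    s=manip.observe(); f.append([*s["wrist_force"],*s["wrist_torque"]]); capture("top")
print(np.mean(f,0).round(3),np.std(f,0).round(2)[:3])
print({k:np.round(s[k],4).tolist() for k in ("t","position","eef_rot","grip_width")})
E
python3 obs.py
```

```text
[-0.012  0.072 -4.206  0.043  0.019  0.025] [0.32 0.23 0.36]
{'t': 3.825, 'position': [0.5521, 0.1092, 0.0767], 'eef_rot': [-1.5568, 0.0042, 1.3871], 'grip_width': 0.0537}
```

The measured weight is about 4.2 N (≈0.43 kg), so canister 1 holds the steel ball. Light canisters would read at most 1.8 N. Next I'll raise it and carry it over the tray.

Emit:
send_rows(series=[[[0,0,0.04,0,0,0],[0,0,0.045,0,0,0],[-0.005,0.036,0,0,0,0.075],[-0.005,0.036,0,0,0,0.075],[-0.005,0.036,0,0,0,0.075],[-0.005,0.036,0,0,0,0.075],[-0.005,0.036,0,0,0,0.075],[-0.005,0.036,0,0,0,0.075]]])

```text
t: 4.88
position: [0.5216, 0.3291, 0.165]
eef_rot: [-1.559, 0.005, 1.846]
wrist_force: [0.4, -0.2, -4.4]
grip_width: 0.054
```

```bash
python3 - <<'E'
from bench import manip
print({k:v for k,v in manip.observe().items() if k in("q","position","eef_rot","t")})
E
```

```text
{'t': 4.875, 'q': array([ 0.36948994,  0.28710202,  1.47640442, -0.00387148,  1.39018824,
       -1.47607539]), 'position': array([0.52158356, 0.32911772, 0.16501048]), 'eef_rot': array([-1.5591065 ,  0.00492749,  1.8463126 ])}
```

Emit:
send_rows(series=[[[0.004,0.0005,-0.012,0.035,-0.125,0],[0.004,0.0005,-0.012,0.035,-0.125,0],[0.004,0.0005,-0.012,0.035,-0.125,0],[0.004,0.0005,-0.012,0.035,-0.125,0]]])

```text
t: 5.38
position: [0.5392, 0.3351, 0.1168]
eef_rot: [-2.095, 0.006, 1.848]
wrist_force: [0.2, -0.2, -4.4]
grip_width: 0.0539
```

```bash
python3 - <<'E'
from bench import manip
print({k:v for k,v in manip.observe().items() if k in("q","position","eef_rot","t")})
E
```

```text
{'t': 5.375, 'q': array([ 0.4051906 , -0.00517972,  2.00212754, -0.11682125,  0.62821695,
       -1.36821042]), 'position': array([0.53918286, 0.33514647, 0.11681029]), 'eef_rot': array([-2.09453629,  0.00562184,  1.84832854])}
```

Joint 5 is nearing its lower limit, so a straight 60° tip here would be out of range. I'll fit a quick kinematic model from the recorded poses to choose a feasible tipping direction.

```bash
cat > k.py <<'E'
import numpy as np
from scipy.optimize import least_squares
from scipy.spatial.transform import Rotation as Ro
C=np.array([[-1,0,0],[0,0,1],[0,1,0]]).astype(float)
def fk(q,l):
    r0,d,h,a2,a3,L=l
    A=Ro.from_euler("z",q[0]); b=q[1]+q[2]
    w=np.array([r0+a2*np.sin(q[1])+a3*np.sin(b),d,h+a2*np.cos(q[1])+a3*np.cos(b)])
    R=(A*Ro.from_euler("YZYZ"[:3],[b,q[3],q[4]])*Ro.from_euler("z",q[5])).as_matrix()
    return A.apply(w)+L*R[:,2], R@C
Q=np.array([[.91,.159,1.598,0,1.386,-.21],[.36949,.2871,1.4764,-.00387,1.39019,-1.47608],[.40519,-.00518,2.00213,-.11682,.62822,-1.36821]])
P=np.array([[.250,.517,.179],[.52158,.32912,.16501],[.53918,.33515,.11681]])
E=[[-1.57,.002,1.12],[-1.5591,.0049,1.8463],[-2.0945,.0056,1.8483]]
f=lambda l:np.r_[np.ravel([fk(q,l)[0]-p for q,p in zip(Q,P)]),1e-3*(l-[0,.12,.35,.4,.4,.25])]
s=least_squares(f,[0,.12,.35,.4,.4,.25]); L=s.x
LO=np.array([-2.91,-.94,.18,-1.29,.17,-3]);HI=np.array([2.91,2.29,2.7,4.43,2.64,3])
def ik(p,Rt,q0):
    g=lambda q:np.r_[fk(q,L)[0]-p,.3*(Ro.from_matrix(Rt.T@fk(q,L)[1]).as_rotvec())]
    return least_squares(g,np.clip(q0,LO+.01,HI-.01),bounds=(LO,HI))
if __name__=="__main__":
    print(L.round(3),np.abs(s.fun[:9]).max().round(4))
    print([np.round(Ro.from_matrix(fk(q,L)[1]).as_euler("xyz")-e,3) for q,e in zip(Q,E)])
    for psi in(.275,.6,.9,1.2,1.5,-.1,-.4,-.7):
      for tip in(50,60):
        for z in(.115,.16):
          u=np.array([np.cos(psi),np.sin(psi),0])
          R=Ro.from_rotvec(-np.radians(tip)*np.array([-u[1],u[0],0])).as_matrix()@Ro.from_euler("xyz",[-np.pi/2,0,psi+np.pi/2]).as_matrix()
          c=np.array([.502,.322,0])+.02*u+.019*np.sin(np.radians(tip))*u; c[2]=z
          best=min((ik(c,R,[.3+a,-.2,2.2,b,.5,-1.4-b]) for a in(-.3,.2) for b in(-1,0,.8)),key=lambda r:r.cost)
          print(psi,tip,z,"%.1e"%best.cost,best.x.round(2))
E
python3 k.py
```

```text
[0.019 0.119 0.22  0.388 0.49  0.333] 0.0011
[array([-0.001, -0.001,  0.   ]), array([-0.,  0.,  0.]), array([-0.,  0.,  0.])]
0.275 50 0.115 2.4e-06 [ 0.43 -0.13  2.3  -0.82  0.17 -0.66]
0.275 50 0.16 7.9e-29 [ 0.42 -0.21  2.26 -0.47  0.25 -1.01]
0.275 60 0.115 6.9e-04 [ 0.45 -0.16  2.33 -1.29  0.17 -0.18]
0.275 60 0.16 1.5e-04 [ 0.45 -0.23  2.34 -1.29  0.17 -0.19]
0.6 50 0.115 2.9e-19 [ 0.23 -0.18  2.34  1.11  0.31 -2.9 ]
0.6 50 0.16 1.7e-21 [ 0.23 -0.26  2.3   0.83  0.38 -2.61]
0.6 60 0.115 8.0e-04 [ 0.25 -0.23  2.37  1.25  0.27 -3.  ]
0.6 60 0.16 2.1e-04 [ 0.23 -0.3   2.38  1.24  0.31 -3.  ]
0.9 50 0.115 3.2e-04 [ 0.14 -0.14  2.24  0.98  0.62 -3.  ]
0.9 50 0.16 4.3e-05 [ 0.1  -0.21  2.23  0.98  0.7  -3.  ]
0.9 60 0.115 2.3e-03 [ 0.15 -0.19  2.28  1.06  0.58 -3.  ]
0.9 60 0.16 1.3e-03 [ 0.12 -0.26  2.28  1.06  0.65 -3.  ]
1.2 50 0.115 2.0e-03 [ 0.13 -0.05  2.08  0.81  0.86 -3.  ]
1.2 50 0.16 1.3e-03 [ 0.1  -0.1   2.06  0.82  0.94 -3.  ]
1.2 60 0.115 5.4e-03 [ 0.12 -0.09  2.13  0.9   0.84 -3.  ]
1.2 60 0.16 3.9e-03 [ 0.09 -0.15  2.11  0.92  0.91 -3.  ]
1.5 50 0.115 5.7e-03 [ 0.16  
[... 218 characters left out ...]
 1.3e-26 [ 0.61  0.02  2.16 -1.19  0.57  0.06]
-0.1 50 0.16 7.5e-28 [ 0.61 -0.05  2.12 -1.05  0.62 -0.11]
-0.1 60 0.115 7.3e-04 [ 0.64  0.02  2.15 -1.29  0.62  0.17]
-0.1 60 0.16 2.4e-04 [ 0.65 -0.05  2.16 -1.29  0.64  0.14]
-0.4 50 0.115 2.2e-29 [ 0.7   0.17  1.99 -1.11  0.87  0.24]
-0.4 50 0.16 7.6e-27 [ 0.7   0.11  1.96 -1.04  0.91  0.13]
-0.4 60 0.115 1.1e-04 [ 0.76  0.23  2.   -1.29  0.95  0.44]
-0.4 60 0.16 3.1e-06 [ 0.76  0.16  2.   -1.29  0.97  0.39]
-0.7 50 0.115 9.6e-28 [ 0.74  0.32  1.8  -1.    1.13  0.37]
-0.7 50 0.16 2.6e-27 [ 0.74  0.27  1.77 -0.96  1.18  0.29]
-0.7 60 0.115 1.7e-31 [ 0.79  0.4   1.81 -1.18  1.21  0.55]
-0.7 60 0.16 9.6e-28 [ 0.79  0.34  1.79 -1.15  1.24  0.47]
```

The model fits to 1 mm. Turning the canister to yaw ≈ -0.7 makes the 60° tip feasible with all joints in range.

Emit:
send_rows(series=[[[-0.001,-0.0045,0,0,0,-0.12],[-0.001,-0.0045,0,0,0,-0.12],[-0.001,-0.0045,0,0,0,-0.12],[-0.001,-0.0045,0,0,0,-0.12],[-0.001,-0.0045,0,0,0,-0.12],[-0.001,-0.0045,0,0,0,-0.12],[-0.001,-0.0045,0,0,0,-0.12],[-0.001,-0.0045,0,0,0,-0.12]]])

```text
t: 6.38
position: [0.5188, 0.2939, 0.1064]
eef_rot: [-2.074, 0.01, 0.852]
wrist_force: [-0.7, -0.7, -4.1]
grip_width: 0.0538
```

```bash
python3 obs.py
```

```text
[-0.495 -0.528 -4.066  0.447  0.56  -0.006] [0.31 0.57 0.34]
{'t': 6.625, 'position': [0.5191, 0.2937, 0.1064], 'eef_rot': [-2.0748, 0.0108, 0.8578], 'grip_width': 0.054}
```

Emit:
send_rows(series=[[[0.002,0.001,0.003,-0.072,-0.083,0],[0.002,0.001,0.003,-0.072,-0.083,0],[0.002,0.001,0.003,-0.072,-0.083,0],[0.002,0.001,0.003,-0.072,-0.083,0],[0.002,0.001,0.003,-0.072,-0.083,0],[0,0,0,0,0,0],[0,0,0,0,0,0],[0,0,0,0,0,0]]])

```text
t: 7.68
position: [0.5318, 0.3005, 0.1269]
eef_rot: [-2.634, -0.0, 0.861]
wrist_force: [-0.6, 0.5, -2.1]
grip_width: 0.0534
```

```bash
python3 obs.py
```

```text
[ 0.271  0.01  -1.647  0.461  0.571  0.021] [0.55 0.32 0.32]
{'t': 7.925, 'position': [0.5314, 0.3004, 0.1262], 'eef_rot': [-2.6348, 0.0007, 0.861], 'grip_width': 0.0541}
```

The weight dropped to 1.65 N, so the ball has left the canister. Turning it upright over the tray before looking.

Emit:
send_rows(series=[[[0,0,0.005,0.087,0.101,0],[0,0,0.005,0.087,0.101,0],[0,0,0.005,0.087,0.101,0],[0,0,0.005,0.087,0.101,0],[0,0,0.005,0.087,0.101,0],[0,0,0.005,0.087,0.101,0],[0,0,0.005,0.087,0.101,0],[0,0,0.005,0.087,0.101,0]]])

```text
t: 8.98
position: [0.5276, 0.3004, 0.1666]
eef_rot: [-1.537, -0.004, 0.874]
wrist_force: [-0.6, -0.7, -1.9]
grip_width: 0.054
```

```bash
python3 obs.py; python3 - <<'E'
from bench import capture
import cv2,numpy as np
a=[capture(n)["image"] for n in("scene","wrist")]
cv2.imwrite("pics/p2.png",cv2.resize(np.hstack(a),(800,300)))
E
```

```text
[ 0.361 -0.627 -1.575 -0.079 -0.029 -0.017] [0.67 1.54 0.75]
{'t': 9.225, 'position': [0.5268, 0.3006, 0.1649], 'eef_rot': [-1.5412, -0.0013, 0.8739], 'grip_width': 0.0535}
```

View pics/p2.png

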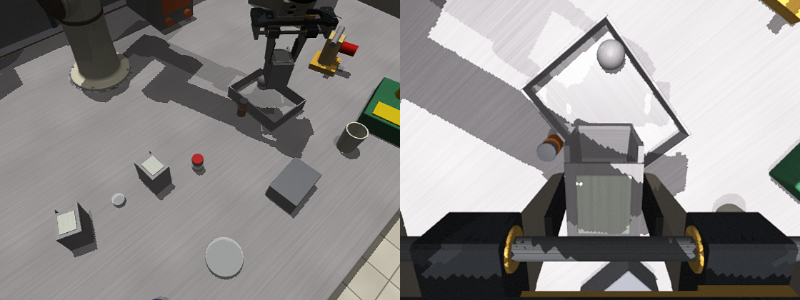

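The ball lies in the tray, at (612,57) in the wrist view, and the canister is upright again. I'll take it back to its old place.

Emit:
send_rows(series=[[[0.005,-0.032,0,0,0,0.085],[0.005,-0.032,0,0,0,0.085],[0.005,-0.032,0,0,0,0.085],[0.005,-0.032,0,0,0,0.085],[0.005,-0.032,0,0,0,0.085],[0.005,-0.032,0,0,0,0.085],[0,0,0,-0.004,-0.02,0],[0,0,0,0,0,0]]])

```text
t: 10.38
position: [0.5508, 0.1114, 0.1633]
eef_rot: [-1.563, 0.004, 1.417]
wrist_force: [-0.8, -0.2, -2.2]
grip_width: 0.0539
```

Emit:
send_rows(series=[[[0.003,-0.002,-0.03,0,0,-0.02],[0.002,-0.001,-0.04,0,0,0],[0,0,-0.03,0,0,0],[0,0,-0.015,0,0,0],[0,0,-0.005,0,0,0],[0,0,0,0,0,0]]])

```text
t: 11.12
position: [0.556, 0.115, 0.0426]
eef_rot: [-1.568, 0.003, 1.403]
wrist_force: [-0.5, 0.1, -2.0]
grip_width: 0.0539
```

```bash
python3 obs.py
```

```text
[-0.115 -0.124 -1.777  0.006 -0.004 -0.004] [0.41 0.38 0.27]
{'t': 11.375, 'position': [0.5565, 0.1146, 0.0431], 'eef_rot': [-1.5692, 0.0028, 1.4021], 'grip_width': 0.0535}
```

Emit:
send_rows(series=[[[0,0,-0.005,0,0,0],[0,0,-0.004,0,0,0],[0,0,-0.002,0,0,0],[0,0,0,0,0,0]]])

```text
t: 11.92
position: [0.5568, 0.1143, 0.0316]
eef_rot: [-1.57, 0.003, 1.402]
wrist_force: [-1.0, 0.4, 1.9]
grip_width: 0.0538
```

```bash
python3 obs.py
```

```text
[-0.401 -0.233 -0.985  0.015  0.045  0.026] [0.49 0.42 1.34]
{'t': 12.175, 'position': [0.5568, 0.1143, 0.0317], 'eef_rot': [-1.5699, 0.0028, 1.4017], 'grip_width': 0.0537}
```

Emit:
send_rows(series=[[[0,0,-0.001,0,0,0],[0,0,0,0,0,0]]])

```text
t: 12.48
position: [0.557, 0.1144, 0.0317]
eef_rot: [-1.57, 0.003, 1.402]
wrist_force: [0.7, -0.1, -2.0]
grip_width: 0.0539
```

Emit:
send_rows(series=[[[0,0,0,0,0,0],[0,0,0,0,0,0],[0,0,0,0,0,0],[0,0,0,0,0,0],[0,0,0,0,0,0],[0,0,0,0,0,0]]], fingers=1)

```text
t: 13.22
position: [0.5577, 0.1143, 0.0319]
eef_rot: [-1.572, 0.003, 1.402]
wrist_force: [-0.4, -0.1, -0.1]
grip_width: 0.092
```

Emit:
send_rows(series=[[[0,0,0.02,0,0,0],[0,0,0.03,0,0,0],[0,0,0.04,0,0,0],[0,0,0.05,0,0,0],[0,0,0.03,0,0,0],[-0.04,0.03,0.01,0,0,0],[-0.05,0.03,0,0,0,0],[-0.05,0.03,0,0,0,0]]])

```text
t: 14.22
position: [0.4149, 0.2046, 0.2174]
eef_rot: [-1.572, 0.001, 1.396]
wrist_force: [0.1, 0.9, 0.1]
grip_width: 0.092
```

Emit:
send_rows(series=[[[-0.03,0.05,0.01,0,0,0],[-0.03,0.05,0.01,0,0,0],[-0.03,0.05,0.01,0,0,0],[-0.02,0.05,0.01,0,0,0],[0,0.05,0,0,0,0],[0,0.05,0,0,0,0],[0,0,0,0,0,0],[0,0,0,0,0,0]]])

```text
t: 15.22
position: [0.2957, 0.5146, 0.2589]
eef_rot: [-1.574, -0.001, 1.4]
wrist_force: [-0.2, 0.1, 0.8]
grip_width: 0.0919
```

```bash
python3 obs.py; python3 - <<'E'
from bench import capture
from h import *
a={n:capture(n) for n in("top","scene")}
cv2.imwrite("pics/p3.png",cv2.resize(np.hstack([c["image"] for c in a.values()]),(800,300)))
for n,thr in(("top",195),("scene",175)):
    for k in labels(a[n],thr):
        r=cv2.minAreaRect(k)
        if r[0][1]>130: print(n,np.round(r[0],1),ray(a[n],r[0],.087).round(4))
E
```

```text
[-0.153 -0.015 -0.159  0.016  0.016  0.002] [0.5  0.35 0.68]
{'t': 15.475, 'position': [0.2961, 0.5142, 0.2594], 'eef_rot': [-1.5743, -0.0017, 1.3982], 'grip_width': 0.0917}
top [333.2 212.5] [ 0.5041 -0.119   0.087 ]
top [449. 212.] [ 0.499  -0.3477  0.087 ]
top [216.4 185.7] [0.5639 0.1123 0.087 ]
scene [ 92.8 311.4] [ 0.4993 -0.3473  0.087 ]
scene [213. 231.] [ 0.5039 -0.119   0.087 ]
scene [330. 183.] [0.5644 0.1146 0.087 ]
```

View pics/p3.png

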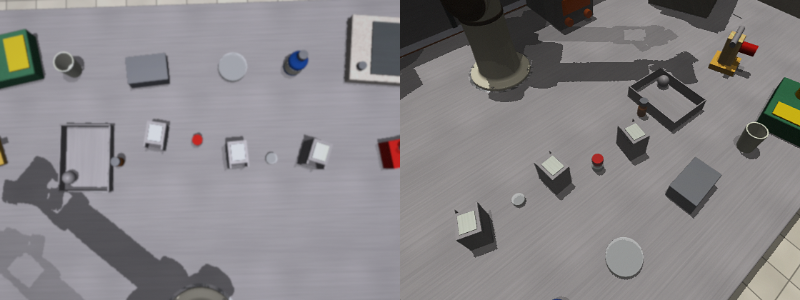

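The ball is in the tray's near-left area (68,178 in the left panel), and all three canisters are upright where they should be. As a last check I'll confirm it is at rest, then hand in.

```bash
python3 - <<'E'
from bench import manip,capture
from h import *
a=capture("top")
for i in range(5): b=capture("top")
g=lambda c:c["image"].mean(2)
t0=np.load("top0.npz")["image"].mean(2)
print("rest: max change",np.abs(g(a)-g(b))[60:300].max())
m=(np.abs(g(b)-t0)>25)[:275].astype(np.uint8)
n,_,st,ce=cv2.connectedComponentsWithStats(m)
print("changed since start",[(ce[i].round(0).tolist(),int(st[i][4])) for i in range(1,n) if st[i][4]>25])
print("ball",ray(b,(68*1.4,178*1.4),.024).round(3))
manip.finish_job()
E
```

```text
rest: max change 20.0
changed since start [([232.0, 188.0], 333), ([209.0, 184.0], 30), ([209.0, 202.0], 66), ([43.0, 247.0], 1934), ([98.0, 248.0], 397), ([68.0, 261.0], 44), ([83.0, 267.0], 134), ([107.0, 271.0], 123)]
ball [0.442 0.384 0.024]
the job is handed in; nothing more can be done
```

The steel ball is in the tray and all three canisters stand upright on the bench; I handed the job in at about 16 s of the 72 s allowed.

**What I did:** The first canister I lifted, canister 1, weighed about 4.2 N, so it held the steel ball. I tipped it about 60° over the tray, and the reading fell to about 1.65 N as the ball dropped out. I then stood it back within about 6 mm of its old place. The light canisters were never touched. A straight tip would have run joint 5 into its limit, so I turned the canister to a yaw of about -0.7 rad first.

**Last checks:**
- **Ball:** it lies in the tray at about (0.44, 0.38), inside the walls.
- **Canisters:** the roof labels of all three measure the same in both views, to about 2 mm, at the right height for a standing canister. Each is more than 0.2 m from the tray's middle.
- **Other things on the bench:** compared with the start picture, only canister 1, the ball and the arm's shadow changed.
- **Arm:** it is clear of everything, with the gripper open.

**Not fully settled:** the at-rest check showed a largest pixel change of 20 grey levels over 0.25 s. I took this for arm-shadow flicker and did not trace it to a pixel. It was about 8 s after the ball dropped, and I did not measure the ball's speed directly.

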